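# Set a turret stop and hold a rail against it

## Task

In the length-stop jig on the bench, first turn the knob of the turret until its pointer lines up with the index post, so that the longest of the three arms faces the wooden rail squarely. Then slide the rail along the bed, flat between the guides, pushing back the sprung plunger until the rail's end is firmly against that arm, without ramming it; the program finishes while still holding the rail pressed there. Leave the square, pencil, tape measure and offcut that lie around the jig where they are.

Things in the scene. Friction and masses are not known exactly. Their poses are not given: they have to be found in the camera images.
- jig: Fixed length-stop jig: white-faced bed plate 380 x 110 x 12 mm on the bench. Origin: centre of its underside; x = along the bed, the way the rail is pushed; z up. The vertical turret axis is at x = +90 mm, y = 0, on an aluminium block (x = +72 to +154, 34 wide, top 30 mm above the bench).
- bed_channel (a point): Middle of the channel on the bed, 12 mm above the bench, axes as the jig (jig x = -82.5 mm). The channel, 44 mm wide and 195 long, lies between two dark wooden guides 12 mm wide, their tops 26 mm above the bench.
- index_post (a point): Top of the steel index post, 10 x 6 mm, 52 mm above the bench, behind the turret, 54 mm from its axis (jig x = +144 mm, y = 0). Axes as the jig.
- turret (a joint): Turn of turret and knob in rad, growing anticlockwise seen from above; starts at 0.05 to 0.75. At 1.571 (wanted, within 0.12) the long arm points to the jig's -x, square to the rail, and the pointer, opposite to it, to the index post; at 0 the long arm points to the jig's +y. Travel -0.3 to 3.3, friction about 0.05 N m, stays where left; the rail's push squares up small errors.
- knob_grip (a point): On the turret axis, 80 mm above the bench: the height to grip the knob, a black upright bar 50 mm long, 14 mm thick, from 59 to 95 mm above the bench. Its length is this point's x axis, which points the way of the long arm. Below it a disc of 38 mm diameter, 54 to 59 mm above the bench.
- long_arm_end (a point): Centre of the flat end of the longest turret arm, the hard stop, 40 mm from the turret axis, 41 mm above the bench; x points outward along the arm. Dark steel, 22 mm wide, 32 to 50 mm above the bench. The other arms alike: middle 33 mm long, a quarter turn anticlockwise of it; short 27 mm, opposite to it, with the thin brass pointer (to 43 mm) on top.
- plunger (a joint): How far the sprung plunger is pushed in, in m: 0 free; 0.022 with the rail's end against the long arm; 0.038 at its own end. Spring 160 N/m with 1.9 N preload: about 5.5 N at the long arm; it drives the rail back if let go.
- plunger_tip (a point): Centre of the plunger's flat round steel head (13 mm diameter), 22 mm above the bench on the middle line of the bed, facing the jig's -x; when free 62 mm from the turret axis (jig x = +28 mm).
- rail_center (a point): Centre of the main part, 110 long (x) x 40 wide (y) x 44 mm high, of the loose pale wooden rail, 0.1 to 0.21 kg, lying between the guides (centre 34, top 56 mm above the bench), x along the jig's x, 2 mm side play. Front end face at x = +55 mm. Starts 20 to 50 mm short of the plunger; against the long arm its centre is at jig x = -5 mm.
- rail: The same rail; origin at the centre of the main part's underside, axes as rail_center. Rear face at x = -55 mm; from it a stub tenon 20 mm long, 40 wide, 16 high (14 to 30 mm above the underside) reaches back to x = -75 mm.
- square: Try square lying flat near the jig, wooden stock 100 x 22 x 14 mm and steel blade 130 x 22 mm: leave alone.
- tape: Tape measure, 66 x 34 x 62 mm: leave alone.
- offcut: Flat wooden offcut 140 x 70 x 22 mm: leave alone.
- pencil: Flat carpenter's pencil, 170 x 14 x 8 mm: leave alone.
There are look-alikes about, which are no part of the job. Leave any green, red or yellow look-alike of the rail alone.

How it is judged:
By the outcome, as a careful person would: the job done as asked, in the order asked, and still so for the second after the job is handed in, while the arm keeps its last pose, push and grip.
It also fails if it takes over 56 s, if anything falls off the work surface, if the arm or the gripper's body presses on something with over 40 N, if the wrist force passes 120 N, or if a joint passes its speed limit or range.

## Robot

A 6-joint arm with a two-finger parallel gripper is mounted at the origin on the work surface. World frame = base frame: x ahead of the robot, y to its left, z up, the work surface at z = 0. Lengths are in mm, angles in rad, forces in N, time in s.
With the tool pointing down it reaches from about 350 to 975 mm from the base axis. Payload 7.1 kg.
Tool frame: the origin (TCP) lies at the very end of the fingers, on their centre line; the grasp point (between the pads) lies 19 mm behind it (ctrl.grip_point_offset is the distance from the TCP to the grasp point, in mm); z points along the fingers, y is the direction in which the jaws open and shut (so a half turn about z gives the same grasp; the last joint's range is limited). The gripper opens to 88 mm and grips with 3 to 60 N. Pads are 20 mm wide; open, the fingers measure 115 mm over their backs; the gripper's body (75 mm by 178 mm) begins 61 mm behind the grasp point.
Start: joints at [1.299, 0.423, 1.63, -0, 1.089, -0.019], TCP at [156.291, 605.126, 189.875] pointing down, gripper open.
Joint ranges: [-3, 3], [-0.9, 2.11], [0.09, 2.58], [-1.31, 4.45], [0.11, 2.69], [-2.54, 2.54]. Speed limits (rad/s): [2.39, 2.39, 3.01, 3.14, 3.14, 3.14].

## Interface

Orientations are given as a rotation vector (axis times angle).
In Python, from workcell import ctrl gives the robot as it stands.
- The arm moves only by the tool move_arm, never from a script. Its argument "increments" is one flat list of numbers, 5 for each row, row after row: the closure in counts, from 0 (fully open) to 255 (shut), then the shift along the tool's x, y, z in mm, then the turn about the tool's z in degrees. In form: [grip, dx, dy, dz, yaw, grip, dx, dy, dz, yaw, ...]. A call has 1 to 12 rows; each row is the pose to reach, as a shift and turn from the pose measured when the call began, along the tool's axes at that moment; what a row does not reach only later rows make up. A row lasts 1/8 s, in which the tool goes at most 62.5 mm and 10.7 degrees, less where a joint would pass 70% of its speed; a pose out of reach is approached as far as the arm can. A call with a gripper value outside its range is refused whole. The fingers move at their own pace and stop on an object; the grip force is fixed at half the most. Time passes only in rows, so rows that repeat a pose let the fingers close. It gives the time, the measured TCP pose, the force and the opening at its end, in the units of the state.
- ctrl.get_obs(): the state, without advancing time (a new reading comes with each control period).
- ctrl.get_image(name): name is "scene" or "side" or "wrist"; returns a dict with "frame" (480x640x3 uint8, red, green, blue), "vertical_fov" (degrees; the focal length in pixels is half the picture's height over the tangent of half this angle, whatever the lens; pixels are square), "cx", "cy" (the principal point, pixels), "pose" (4x4, takes a point from camera to world coordinates); the wrist camera has in their place "mount" (4x4, takes a point from camera to tool coordinates, whose origin is the TCP and whose axes are the flange's). Camera axes: x right, y down, z forward; pixel columns grow to the right and rows downward; lengths in mm; the calibration is good to about 2 mm. The wrist camera is an equidistant fisheye: a pixel r from the principal point sees the ray r / f radians off the axis. A picture is of the moment at which its call begins: read the wrist's pose just before it. There is no depth.
- ctrl.close_job(): hands the job in, once; it reports no verdict.
The state is a dict: "t": time; "qpos": joint angles; "qvel": joint speeds; "joint_torque": joint torques, N m; "ee_pos": TCP position; "orientation": TCP orientation; "ft_force": force on the tool from outside, world axes, zero at the start; "moment": the same for the moment, N m; "width": finger opening in mm.
Only numpy, scipy, OpenCV 4.12 (cv2) and the standard library are available. Lean on these libraries where they do the work, as an engineer would, in place of code of your own. Each camera call takes 0.05 s, during which the arm holds its last target.

## Working session

There is one attempt and no reset: what is moved stays moved. The work goes in short steps, Python scripts to look and compute and a tool call to move; the robot and the scene stay as the last step left them, time stands still between calls to the robot, and variables do not carry over. Pictures are saved under pics/ and viewed, and the job is handed in when it is done.

Besides the shell and the picture viewer there is one more tool, called after "Emit:" by a JSON object that holds its "api" and its "payload". move_arm: Moves the arm, as the interface text tells. Its arguments: {"type":"object","properties":{"increments":{"type":"array","items":{"type":"number"}}},"required":["increments"]}

```bash
mkdir -p pics; ls
python3 - <<'E'
from workcell import ctrl
import cv2,numpy as np
o=ctrl.get_obs();print(o)
for n in ["scene","side","wrist"]:
    im=ctrl.get_image(n)
    cv2.imwrite(f"pics/{n}0.png",im["frame"][:,:,::-1])
    print(n,{k:(np.round(v,4).tolist() if k!="frame" else 0) for k,v in im.items()})
E
```

```text
pics
{'t': 0.0, 'qpos': array([ 1.29901221e+00,  4.23798550e-01,  1.63068474e+00, -1.32376911e-05,
        1.08856959e+00, -1.89827073e-02]), 'qvel': array([-2.31523763e-05, -6.03049227e-04,  7.50806047e-04, -1.33504591e-03,
        1.86550803e-03, -1.79558184e-03]), 'joint_torque': array([ 3.06941343e-03, -5.44637632e+01, -2.73664749e+01,  6.45203702e-02,
        2.28597829e-02, -1.26276700e-04]), 'ee_pos': array([156.13311477, 604.57328911, 189.13019077]), 'orientation': array([-3.96008061e-01, -3.11633127e+00,  2.27204198e-03]), 'ft_force': array([ 0.73154729, -0.07051997, -0.74861846]), 'moment': array([ 0.04626384,  0.01793654, -0.06320218]), 'width': 88.25982091530929}
scene {'frame': 0, 'vertical_fov': 44.0635, 'cx': 315.7168, 'cy': 226.3878, 'pose': [[-0.5934, 0.5788, -0.5593, 1171.1526], [0.8049, 0.4333, -0.4055, 384.7995], [0.0076, -0.6908, -0.723, 829.7412], [0.0, 0.0, 0.0, 1.0]]}
side {'frame': 0, 'vertical_fov': 48.9905, 'cx': 323.3946, 'cy': 243.1759, 'pose': [[-0.9084, -0.2431, 0.3401, 276.3668], [-0.4179, 0.5051, -0.7552, 604.1747], [0.0118, -0.8281, -0.5604, 549.5373], [0.0, 0.0, 0.0, 1.0]]}
wrist {'frame': 0, 'vertical_fov': 65.7065, 'cx': 323.2721, 'cy': 236.6991, 'mount': [[-0.0013, -0.9572, -0.2894, 78.3765], [1.0, -0.0015, 0.0003, -2.4983], [-0.0007, -0.2894, 0.9572, -193.1853], [0.0, 0.0, 0.0, 1.0]]}
```

View pics/scene0.png

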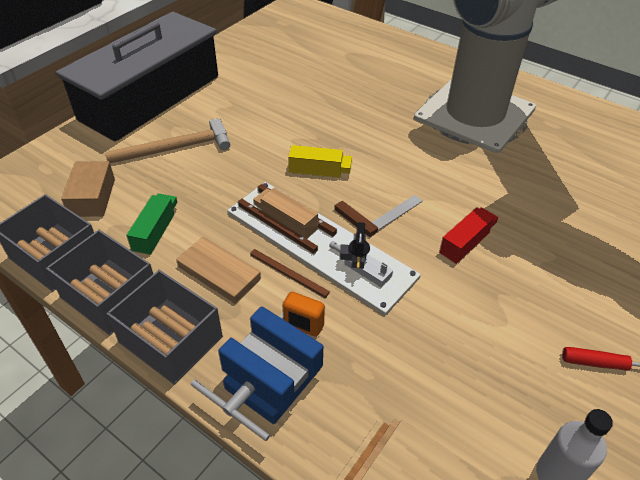

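View pics/side0.png

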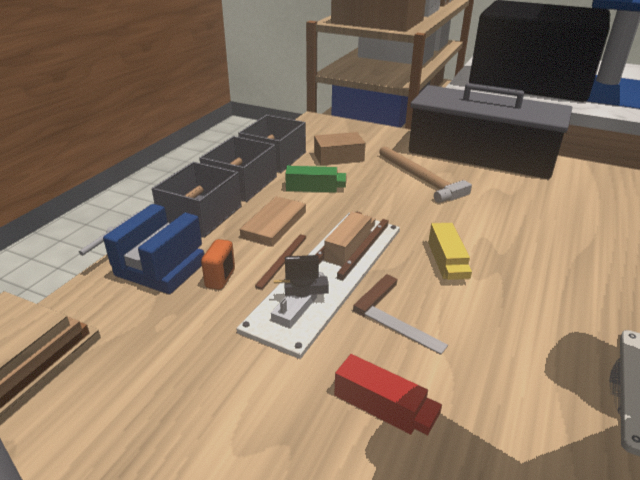

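View pics/wrist0.png

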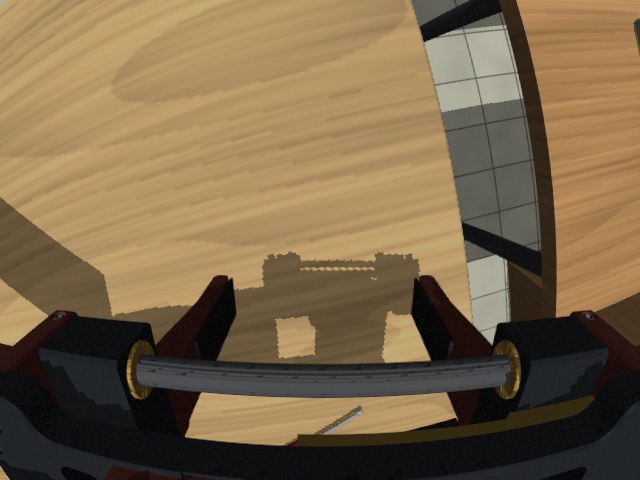

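```bash
cat > h.py <<'E'
import numpy as np,cv2
from workcell import ctrl
def K(im):
    H=im["frame"].shape[0]; return H/2/np.tan(np.radians(im["vertical_fov"])/2)
def cast(im,u,v,z):
    f=K(im);P=np.array(im["pose"]);d=P[:3,:3]@np.array([(u-im["cx"])/f,(v-im["cy"])/f,1]);o=P[:3,3]
    return o+d*(z-o[2])/d[2]
def proj(im,p):
    f=K(im);P=np.array(im["pose"]);q=P[:3,:3].T@(np.array(p)-P[:3,3]);return np.array([im["cx"]+f*q[0]/q[2],im["cy"]+f*q[1]/q[2]])
E
python3 - <<'E'
from h import *
for n,(x0,x1,y0,y1) in {"scene":(215,435,170,325),"side":(230,420,200,360)}.items():
    im=ctrl.get_image(n);fr=im["frame"]
    cv2.imwrite(f"pics/{n}1.png",cv2.resize(fr[y0:y1,x0:x1,::-1],None,fx=3.5,fy=3.5,interpolation=cv2.INTER_CUBIC))
    hsv=cv2.cvtColor(fr,cv2.COLOR_RGB2HSV)
    m=((hsv[...,1]<30)&(hsv[...,2]>195)).astype(np.uint8);k=np.zeros_like(m);k[y0:y1,x0:x1]=1;m*=k
    nn,l,s,c=cv2.connectedComponentsWithStats(m)
    m=np.isin(l,[i for i in range(1,nn) if s[i,4]>15]).astype(np.uint8)
    h=cv2.convexHull(np.argwhere(m)[:,::-1].astype(np.int32))
    for e in [2,4,6,8]:
        a=cv2.approxPolyDP(h,e,True)[:,0]
        if len(a)==4:break
    print(n,[(p.tolist(),np.round(cast(im,*p,12)[:2],1).tolist()) for p in a])
    if len(a)==4:
        W=[cast(im,*p,12)[:2] for p in a]; print([np.linalg.norm(W[i]-W[i-1]).round(1) for i in range(4)])
E
```

```text
scene [([419, 274], [522.7, 142.2]), ([385, 311], [627.0, 136.0]), ([228, 209], [603.6, -239.4]), ([267, 183], [499.4, -226.7])]
[np.float64(369.6), np.float64(104.5), np.float64(376.1), np.float64(105.0)]
side [([398, 227], [497.0, -232.2]), ([300, 353], [518.0, 141.6]), ([238, 328], [622.7, 135.9]), ([347, 215], [602.1, -230.8])]
[np.float64(105.1), np.float64(374.4), np.float64(104.9), np.float64(367.3)]
```

```bash
sleep 0
```

```text
(no output)
```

View pics/scene1.png

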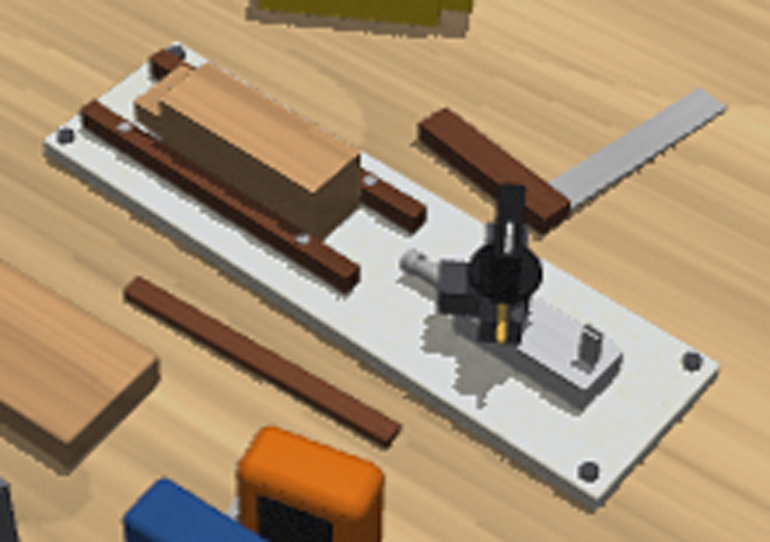

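View pics/side1.png

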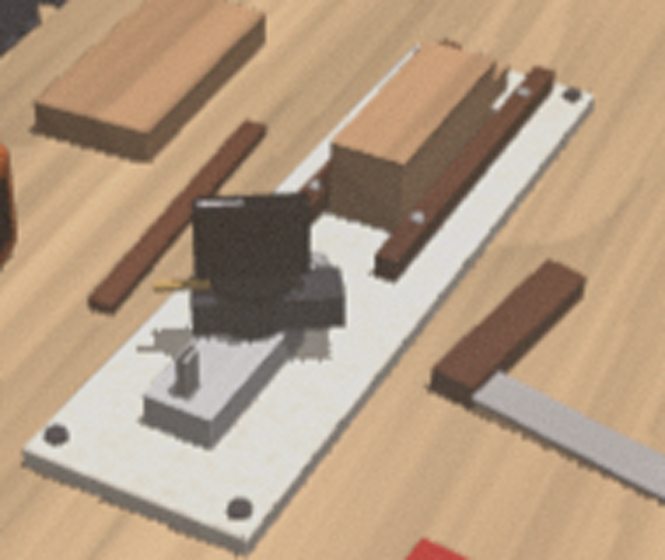

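Run:
```python
from h import *
S=ctrl.get_image("scene");D=ctrl.get_image("side")
z=3.5
def s(u,v,h): return cast(S,u/z+215,v/z+170,h)[:2].round(1)
def d(u,v,h): return cast(D,u/z+230,v/z+200,h)[:2].round(1)
c=np.array([561.5,-46.7]);a=np.radians(86.6);ex=np.array([np.cos(a),np.sin(a)]);ey=np.array([-ex[1],ex[0]])
J=lambda p:(np.array([(p-c)@ex,(p-c)@ey])).round(1)
for n,p in dict(brass_s=s(501,342,52),brass_d=d(155,287,52),knobtopL_d=d(196,200,95),knobtopR_d=d(308,195,95),post_s=s(592,328,52),post_d=d(186,350,52),
 tip_s=s(404,258,22),
 railfr_s=s(313,192,56),railfl_s=s(358,154,56),railbl_s=s(200,66,56),railbr_s=s(160,103,56),ten_s=s(137,103,42),ten2_s=s(180,68,42),
 railf1_d=d(331,142,56),railf2_d=d(406,162,56),railb1_d=d(496,60,56),railb2_d=d(428,42,56)).items(): print(n,p,J(p))
```

```text
brass_s [604.5  64.1] [113.2 -36.4]
brass_d [601.5  61.6] [110.5 -33.5]
knobtopL_d [586.7  49.2] [ 97.2 -19.5]
knobtopR_d [545.5  25.4] [71.  20.2]
post_s [570.4  94.9] [141.9  -0.5]
post_d [569.5  92.8] [139.7   0.3]
tip_s [565.5 -20.6] [26.3 -2.4]
railfr_s [581.7 -67.8] [-19.9 -21.4]
railfl_s [545.4 -65.6] [-19.8  15. ]
railbl_s [ 542.5 -175.2] [-129.4   11.3]
railbr_s [ 578.1 -173.8] [-125.9  -24.1]
ten_s [ 574.9 -194. ] [-146.2  -22.1]
ten2_s [ 539.1 -193.2] [-147.6   13.7]
railf1_d [577.4 -68.8] [-21.1 -17.2]
railf2_d [538.2 -68.8] [-23.4  21.9]
railb1_d [ 532.2 -175. ] [-129.8   21.6]
railb2_d [ 570.8 -176.5] [-129.  -17.]
```

Emit:
{"api": "move_arm", "payload": {"increments": [0, -60, -49, 0, 10, 0, -120, -98, 0, 20, 0, -175, -144, 0, 31, 0, -230, -189, 0, 42, 0, -285, -234, 0, 52, 0, -340, -279, 0, 63, 0, -395, -324, 0, 74, 0, -450, -369, 0, 85, 0, -500, -410, 0, 96, 0, -539, -442, 0, 106, 0, -539, -442, 0, 116, 0, -539, -442, 0, 126]}}

```text
t: 1.85
ee_pos: [569.7, 39.0, 189.9]
orientation: [2.961, 1.047, 0.001]
ft_force: [0.4, 0.3, -0.7]
width: 88.3
```

Emit:
{"api": "move_arm", "payload": {"increments": [0, 0, 0, 0, 10, 0, 0, 0, 0, 10]}}

```text
t: 2.1
ee_pos: [569.8, 38.6, 189.8]
orientation: [3.041, 0.786, 0.001]
ft_force: [0.8, -0.6, 0.3]
width: 87.7
```

```bash
cat >> h.py <<'E'
from scipy.spatial.transform import Rotation as R
def wcast(im,o,u,v,z):
    f=K(im);x=u-im["cx"];y=v-im["cy"];r=np.hypot(x,y)+1e-9;t=r/f
    d=np.array([np.sin(t)*x/r,np.sin(t)*y/r,np.cos(t)])
    M=np.array(im["mount"]);Rt=R.from_rotvec(o["orientation"]).as_matrix()
    p0=Rt@M[:3,3]+o["ee_pos"];d=Rt@M[:3,:3]@d
    return p0+d*(z-p0[2])/d[2]
def st():
    o=ctrl.get_obs();Rt=R.from_rotvec(o["orientation"]).as_matrix()
    print("t",round(o["t"],2),"p",o["ee_pos"].round(1),"xang",np.degrees(np.arctan2(Rt[1,0],Rt[0,0])).round(2),"yang",np.degrees(np.arctan2(Rt[1,1],Rt[0,1])).round(2),"zt",Rt[:,2].round(3),"F",o["ft_force"].round(1),"M",o["moment"].round(2),"w",round(o["width"],1),"q",o["qpos"].round(2));return o
E
python3 - <<'E'
from h import *
o=st();im=ctrl.get_image("wrist");cv2.imwrite("pics/w2.png",im["frame"][:,:,::-1])
E
```

```text
t 2.1 p [569.8  38.6 189.8] xang 29.0 yang -61.0 zt [ 0.001 -0.001 -1.   ] F [ 0.8 -0.6  0.3] M [-0.06  0.17  0.01] w 87.7 q [ 0.05  0.34  1.75 -0.    1.04  1.11]
```

View pics/w2.png

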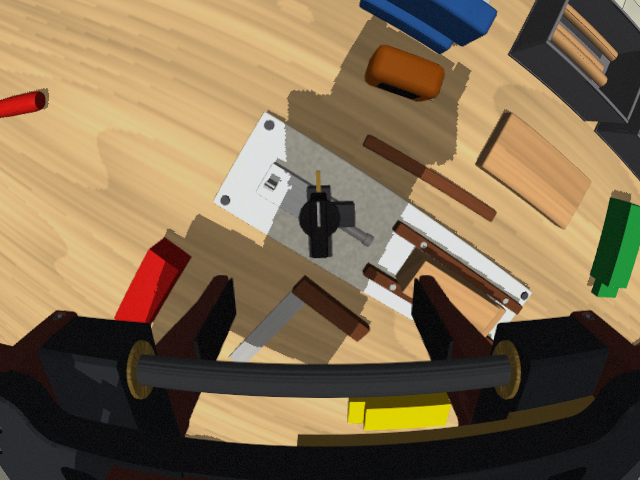

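Run:
```python
from h import *
im=ctrl.get_image("wrist");cv2.imwrite("pics/w3.png",cv2.resize(im["frame"][90:320,200:420,::-1],None,fx=3.4,fy=2.6*3.4/2.6*0.76,interpolation=cv2.INTER_CUBIC) if 0 else cv2.resize(im["frame"][100:280,205:405,::-1],None,fx=3.3,fy=3.3,interpolation=cv2.INTER_CUBIC))
```

```text
(no output)
```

View pics/w3.png

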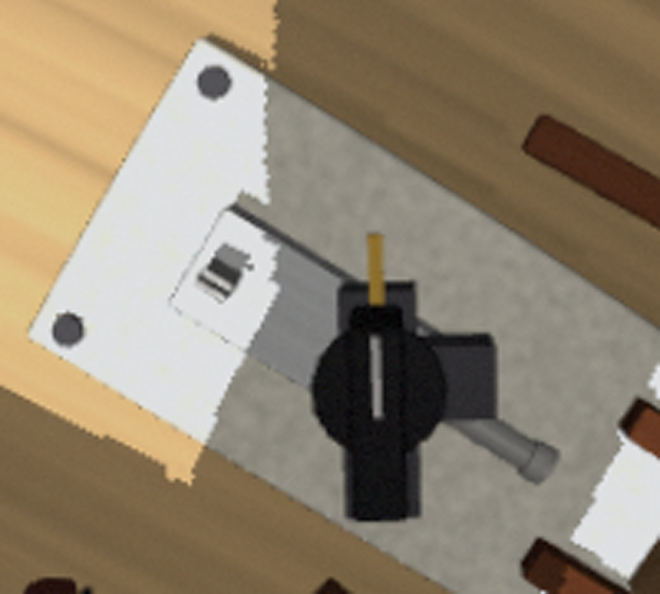

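Run:
```python
from h import *
o=st();im=ctrl.get_image("wrist")
w=lambda u,v,h:wcast(im,o,u/3.3+205,v/3.3+100,h)[:2]
ang=lambda v:np.degrees(np.arctan2(v[1],v[0])).round(2)
disc=w(378,388,57);print("disc",disc.round(1))
bt=w(376,235,52);print("brass",bt.round(1),"ang",ang(bt-disc),np.linalg.norm(bt-disc).round(1))
e=w(382,518,50);print("arm end",e.round(1),ang(disc-e),np.linalg.norm(disc-e).round(1))
s1,s2=w(375,335,95),w(378,418,95);print("stripe",s1.round(1),s2.round(1),ang(s1-s2))
c1,c2=w(202,38,12),w(30,337,12);print("corners",c1.round(1),c2.round(1),np.linalg.norm(c1-c2),ang(c1-c2)+90)
t=w(545,463,22);print("tip",t.round(1),"jigx ang",ang(disc-t),np.linalg.norm(disc-t).round(1))
p=w(228,266,52);print("post",p.round(1),ang(p-disc),np.linalg.norm(p-disc).round(1), "tip-post",ang(p-t))
# rail-channel side edges of plate
a,b=w(202,38,12),wcast(im,o,530,293,12)[:2];print("edge",ang(a-b),np.linalg.norm(a-b))
f=np.argwhere(im["frame"].astype(int).sum(2)<60)
```

```text
t 2.2 p [569.6  39.1 189.9] xang 29.18 yang -60.82 zt [ 0.001 -0.001 -1.   ] F [0.2 0.5 0.4] M [-0.01  0.11  0.  ] w 88.1 q [ 0.05  0.34  1.75 -0.    1.04  1.11]
disc [567.9  39.1]
brass [603.9  59.7] ang 29.79 41.5
arm end [533.1  18.7] 30.49 40.3
stripe [587.3  50.3] [569.6  39.7] 30.96
corners [627.4 132.9] [519.4 139. ] 108.16129943545367 86.75
tip [564.5 -21.5] jigx ang 86.84 60.7
post [577.   91.1] 80.02 52.8 tip-post 83.67
edge 86.23 372.4643096249445
```

Emit:
{"api": "move_arm", "payload": {"increments": [0, -1.3, -1, 50, -1.1, 0, -1.3, -1, 90, -1.1, 0, -1.3, -1, 115, -1.1, 0, -1.3, -1, 127, -1.1, 0, -1.3, -1, 127, -1.1, 100, -1.3, -1, 127, -1.1, 140, -1.3, -1, 127, -1.1, 170, -1.3, -1, 127, -1.1, 190, -1.3, -1, 127, -1.1, 190, -1.3, -1, 127, -1.1]}}

```text
t: 3.5
ee_pos: [568.1, 39.4, 63.0]
orientation: [3.032, 0.82, 0.002]
ft_force: [-0.4, -0.6, 0.6]
width: 41.0
```

Run:
```python
from h import *
o=st();im=ctrl.get_image("wrist");cv2.imwrite("pics/w4.png",im["frame"][:,:,::-1])
```

```text
t 3.5 p [568.1  39.4  63. ] xang 30.26 yang -59.74 zt [ 0.001 -0.001 -1.   ] F [-0.4 -0.6  0.6] M [-0.01  0.19  0.01] w 41.0 q [ 0.05  0.52  1.83 -0.    0.79  1.09]
```

View pics/w4.png

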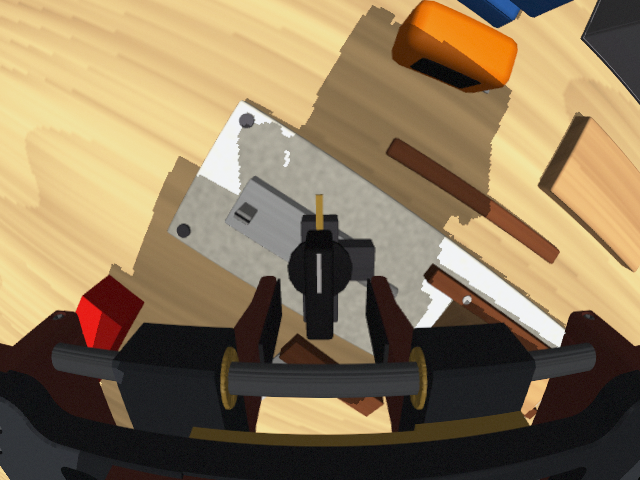

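Emit:
{"api": "move_arm", "payload": {"increments": [225, 0, 0, 0, 0, 240, 0, 0, 0, 0, 255, 0, 0, 0, 0, 255, 0, 0, 0, 0, 255, 0, 0, 0, 0, 255, 0, 0, 0, 0]}}

```text
t: 4.3
ee_pos: [568.1, 39.4, 63.0]
orientation: [3.032, 0.82, 0.002]
ft_force: [-0.1, 0.6, 0.6]
width: 0.3
```

Run:
```python
from h import *
o=st();im=ctrl.get_image("wrist");cv2.imwrite("pics/w5.png",im["frame"][:,:,::-1])
```

```text
t 4.3 p [568.1  39.4  63. ] xang 30.26 yang -59.74 zt [ 0.001 -0.001 -1.   ] F [-0.1  0.6  0.6] M [-0.04  0.15  0.02] w 0.3 q [ 0.05  0.52  1.83 -0.    0.79  1.09]
```

View pics/w5.png

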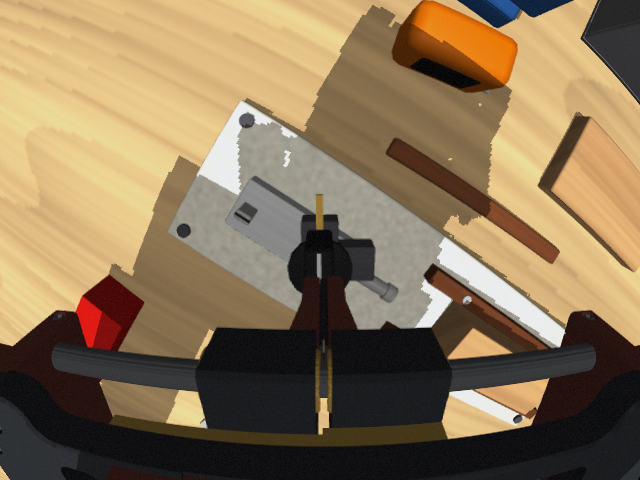

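Run:
```python
from h import *
a=ctrl.get_image("scene");b=ctrl.get_image("side")
A=cv2.resize(a["frame"][150:330,270:430],None,fx=2.5,fy=2.5,interpolation=cv2.INTER_CUBIC);B=cv2.resize(b["frame"][180:360,220:380],None,fx=2.5,fy=2.5,interpolation=cv2.INTER_CUBIC)
cv2.imwrite("pics/sd6.png",np.hstack([A,B])[:,:,::-1])
print(proj(a,[568.1,39.4,63]),proj(b,[568.1,39.4,63]))
```

```text
[358.24551699 244.18250261] [300.46821597 274.00731084]
```

View pics/sd6.png

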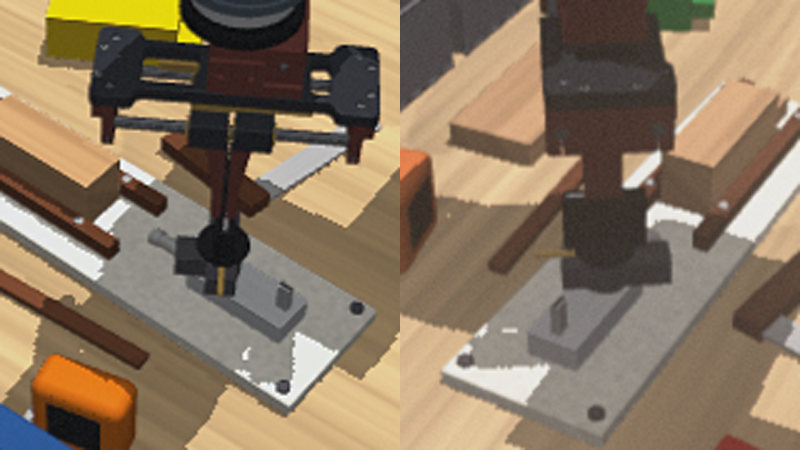

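Run:
```python
from h import *
a=ctrl.get_image("scene");b=ctrl.get_image("side");w=ctrl.get_image("wrist")
r=lambda im,y,x:cv2.convertScaleAbs(cv2.resize(im["frame"][y:y+64,x:x+50],(400,512),interpolation=cv2.INTER_CUBIC),alpha=1.8,beta=20)
cv2.imwrite("pics/sd7.png",np.hstack([r(a,205,335),r(b,235,275)])[:,:,::-1])
cv2.imwrite("pics/w7.png",cv2.convertScaleAbs(cv2.resize(w["frame"][180:350,240:420],None,fx=3.3,fy=3.3,interpolation=cv2.INTER_CUBIC),alpha=1.8,beta=20)[:,:,::-1])
st()
```

```text
t 4.6 p [568.1  39.4  63. ] xang 30.26 yang -59.74 zt [ 0.001 -0.001 -1.   ] F [-0.2  0.1 -1. ] M [-0.07  0.13  0.05] w 0.3 q [ 0.05  0.52  1.83 -0.    0.79  1.09]
```

View pics/sd7.png

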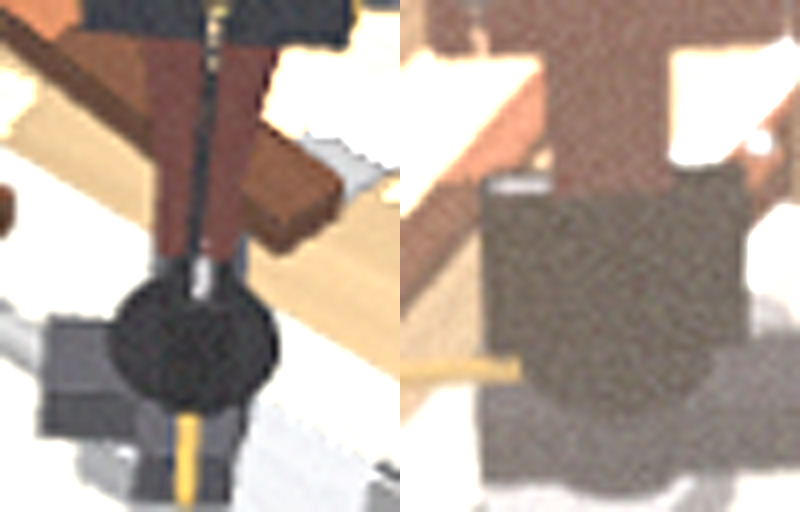

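View pics/w7.png

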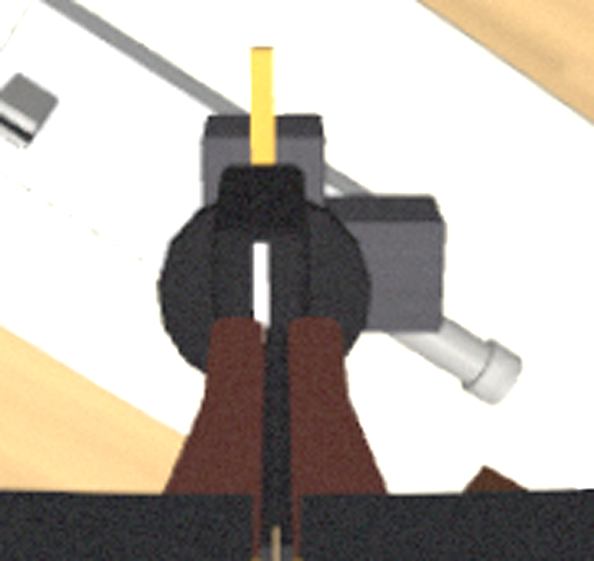

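Emit:
{"api": "move_arm", "payload": {"increments": [255, 0, 0, -30, 0, 255, 0, 0, -60, 0, 255, 0, 0, -60, 0]}}

```text
t: 4.97
ee_pos: [569.8, 39.6, 125.1]
orientation: [3.031, 0.819, 0.009]
ft_force: [-0.6, 0.2, 0.3]
width: 0.8
```

Run:
```python
from h import *
o=st();p=o["ee_pos"]
a=ctrl.get_image("scene");b=ctrl.get_image("side");out=[]
for im in (a,b):
    u=proj(im,p);x,y=int(u[0])-25,int(u[1])-40;print(u)
    c=cv2.resize(im["frame"][y:y+64,x:x+50],(400,512),interpolation=cv2.INTER_CUBIC);c=cv2.convertScaleAbs(c,alpha=1.6,beta=20)
    cv2.circle(c,(int((u[0]-x+.5)*8),int((u[1]-y+.5)*8)),5,(0,255,0),2);out.append(c)
cv2.imwrite("pics/sd8.png",np.hstack(out)[:,:,::-1])
```

```text
t 4.97 p [569.8  39.6 125.1] xang 30.26 yang -59.74 zt [ 0.006 -0.    -1.   ] F [-0.6  0.2  0.3] M [0.01 0.09 0.03] w 0.8 q [ 0.05  0.43  1.8  -0.    0.91  1.09]
[359.99099637 219.80609049]
[298.85282955 239.68843078]
```

View pics/sd8.png

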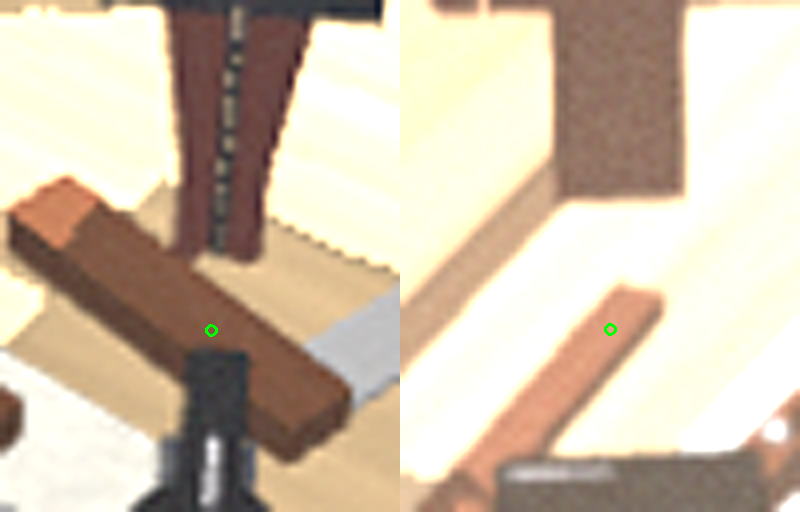

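```bash
cat >> h.py <<'E'
def tri(im1,a,im2,b):
    A=[];
    Os=[];Ds=[]
    for im,u in((im1,a),(im2,b)):
        p=cast(im,*u,0);o=np.array(im["pose"])[:3,3];d=(p-o)/np.linalg.norm(p-o);Os.append(o);Ds.append(d)
    M=sum(np.eye(3)-np.outer(d,d) for d in Ds);r=sum((np.eye(3)-np.outer(d,d))@o for o,d in zip(Os,Ds))
    x=np.linalg.solve(M,r);res=[np.linalg.norm((np.eye(3)-np.outer(d,d))@(x-o)) for o,d in zip(Os,Ds)];return x.round(1),np.round(res,1)
E
python3 - <<'E'
from h import *
a=ctrl.get_image("scene");b=ctrl.get_image("side")
ua=proj(a,[569.8,39.6,125.1]);ub=proj(b,[569.8,39.6,125.1])
xa,ya=int(ua[0])-25,int(ua[1])-40;xb,yb=int(ub[0])-25,int(ub[1])-40
print(tri(a,(xa+217/8-.5,ya+258/8-.5),b,(xb+220/8-.5,yb+197/8-.5)))
st()
E
```

```text
(array([569.7,  39.7, 150.6]), array([3.2, 3.2]))
t 5.17 p [567.1  39.4 121.9] xang 30.26 yang -59.74 zt [-0.001 -0.001 -1.   ] F [ 0.7  0.2 -0.6] M [-0.06  0.18 -0.02] w 0.2 q [ 0.05  0.43  1.81 -0.    0.91  1.09]
```

Run:
```python
from h import *
o=st();p=o["ee_pos"];Rt=R.from_rotvec(o["orientation"]).as_matrix()
a=ctrl.get_image("scene");b=ctrl.get_image("side");out=[]
for im,t in ((a,(10,0)),(b,(0,-9))):
    u=proj(im,p);x,y=int(u[0])-25,int(u[1])-44
    c=cv2.resize(im["frame"][y:y+64,x:x+50],(400,512),interpolation=cv2.INTER_CUBIC);c=cv2.convertScaleAbs(c,alpha=1.6,beta=20)
    for k,col in((20,(255,0,0)),(25,(0,255,0)),(30,(0,0,255)),(35,(255,0,255))):
        q=proj(im,p+Rt@np.array([t[0],t[1],-k]));cv2.circle(c,(int((q[0]-x+.5)*8),int((q[1]-y+.5)*8)),3,col,-1)
    out.append(c)
cv2.imwrite("pics/sd9.png",np.hstack(out)[:,:,::-1])
```

```text
t 5.17 p [567.1  39.4 121.9] xang 30.26 yang -59.74 zt [-0.001 -0.001 -1.   ] F [ 0.7  0.2 -0.6] M [-0.06  0.18 -0.02] w 0.2 q [ 0.05  0.43  1.81 -0.    0.91  1.09]
```

View pics/sd9.png

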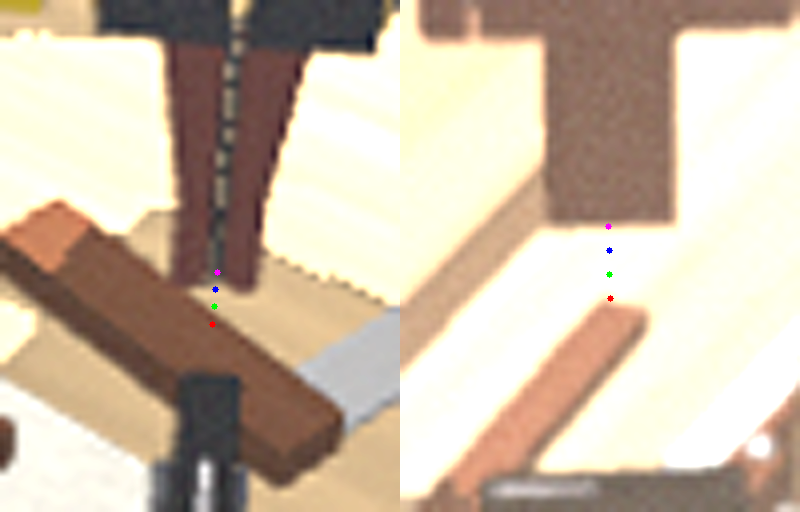

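Emit:
{"api": "move_arm", "payload": {"increments": [100, 0.8, 0, 0, 0, 100, 0.8, 0, 0, 0, 100, 0.8, 0, 0, 0, 100, 0.8, 0, 0, 0, 100, 0.8, 0, 25, 0, 100, 0.8, 0, 50, 0, 100, 0.8, 0, 68, 0, 100, 0.8, 0, 80, 0, 100, 0.8, 0, 88, 0, 100, 0.8, 0, 88, 0]}}

```text
t: 6.52
ee_pos: [567.7, 39.8, 33.6]
orientation: [3.032, 0.82, -0.002]
ft_force: [-0.6, -0.5, -0.3]
width: 53.3
```

Run:
```python
from h import *
o=st();print(ctrl.grip_point_offset)
a=ctrl.get_image("scene");b=ctrl.get_image("side")
r=lambda im,y,x:cv2.convertScaleAbs(cv2.resize(im["frame"][y:y+64,x:x+50],(400,512),interpolation=cv2.INTER_CUBIC),alpha=1.8,beta=20)
cv2.imwrite("pics/sd10.png",np.hstack([r(a,205,335),r(b,235,275)])[:,:,::-1])
```

```text
t 6.53 p [567.7  39.8  33.6] xang 30.27 yang -59.73 zt [-0.001 -0.001 -1.   ] F [-0.6 -0.5 -0.3] M [-0.06  0.1  -0.02] w 53.3 q [ 0.05  0.57  1.84 -0.    0.74  1.09]
18.700000000000003
```

View pics/sd10.png

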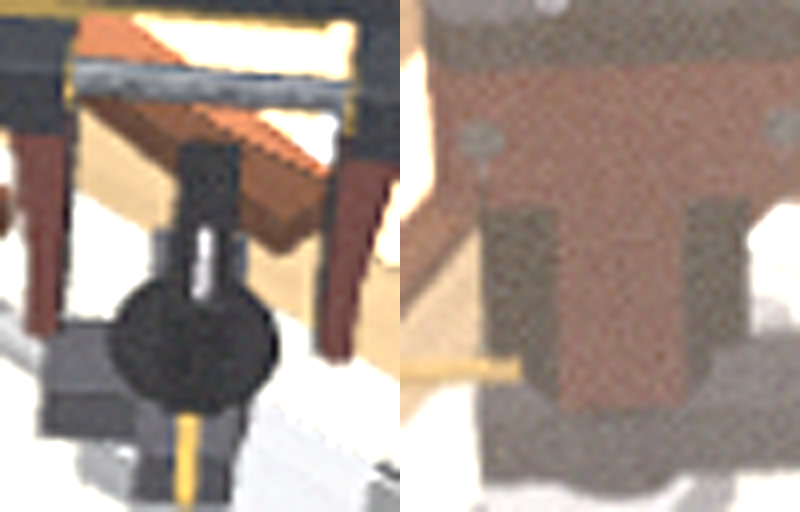

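Emit:
{"api": "move_arm", "payload": {"increments": [180, 0, 0, 0, 0, 215, 0, 0, 0, 0, 235, 0, 0, 0, 0, 255, 0, 0, 0, 0, 255, 0, 0, 0, 0, 255, 0, 0, 0, 0]}}

```text
t: 7.38
ee_pos: [567.3, 41.4, 34.4]
orientation: [-3.031, -0.819, 0.002]
ft_force: [-3.2, 9.4, 3.1]
width: 14.0
```

Run:
```python
from h import *
o=st()
```

```text
t 7.38 p [567.3  41.4  34.4] xang 30.23 yang -59.78 zt [-0.002  0.001 -1.   ] F [-3.2  9.4  3.1] M [ 1.42  0.63 -0.04] w 14.0 q [0.05 0.56 1.84 0.   0.74 1.09]
```

Emit:
{"api": "move_arm", "payload": {"increments": [255, 0, -1, 0, 0, 255, 0, -1, 0, -7, 255, 0, -1, 0, -14, 255, 0, -1, 0, -21, 255, 0, -1, 0, -28, 255, 0, -1, 0, -28]}}

```text
t: 8.12
ee_pos: [566.9, 41.9, 34.4]
orientation: [-2.744, -1.527, 0.001]
ft_force: [0.0, -2.1, -0.4]
width: 13.7
```

Run:
```python
from h import *
o=st()
```

```text
t 8.12 p [566.9  41.9  34.4] xang 58.18 yang -31.82 zt [-0.001  0.001 -1.   ] F [ 0.  -2.1 -0.4] M [-0.57 -0.04 -0.02] w 13.7 q [0.05 0.56 1.84 0.   0.74 0.61]
```

Emit:
{"api": "move_arm", "payload": {"increments": [255, 0, 0, 0, -7, 255, 0, 0, 0, -14, 255, 0, 0, 0, -21, 255, 0, 0, 0, -28.5, 255, 0, 0, 0, -28.5, 255, 0, 0, 0, -28.5]}}

```text
t: 8.88
ee_pos: [566.4, 42.0, 34.3]
orientation: [-2.287, -2.15, 0.002]
ft_force: [-3.0, 0.4, 3.5]
width: 13.8
```

Run:
```python
from h import *
o=st();im=ctrl.get_image("wrist");cv2.imwrite("pics/w11.png",im["frame"][:,:,::-1])
```

```text
t 8.88 p [566.4  42.   34.3] xang 86.47 yang -3.53 zt [-0.002  0.001 -1.   ] F [-3.   0.4  3.5] M [-0.06  0.37  0.04] w 13.8 q [0.05 0.56 1.84 0.   0.74 0.11]
```

View pics/w11.png

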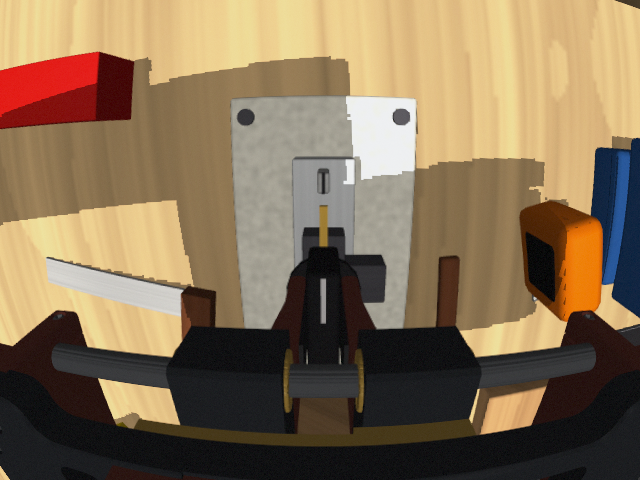

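Emit:
{"api": "move_arm", "payload": {"increments": [150, 0, 0, 0, 0, 150, 0, 0, 0, 0, 150, 0, 0, 0, 0, 150, 0, 0, -30, 0, 150, 0, 0, -70, 0, 255, -50, 0, -90, 0, 255, -110, 0, -100, 0, 255, -170, 0, -100, 0, 255, -225, 0, -100, 0, 255, -265, 0, -100, 0, 255, -265, 0, -100, 0, 255, -265, 0, -100, 0]}}

```text
t: 10.42
ee_pos: [550.4, -222.2, 134.0]
orientation: [-2.287, -2.15, 0.002]
ft_force: [-0.1, 0.0, -0.3]
width: 0.8
```

Run:
```python
from h import *
o=st();im=ctrl.get_image("wrist");cv2.imwrite("pics/w12.png",im["frame"][:,:,::-1])
a=ctrl.get_image("scene");b=ctrl.get_image("side")
r=lambda im,y,x:cv2.resize(im["frame"][y:y+180,x:x+220],None,fx=1.8,fy=1.8,interpolation=cv2.INTER_CUBIC)
cv2.imwrite("pics/sd12.png",np.hstack([r(a,140,210),r(b,170,220)])[:,:,::-1])
```

```text
t 10.43 p [ 550.4 -222.2  134. ] xang 86.47 yang -3.53 zt [-0.003  0.001 -1.   ] F [-0.1  0.  -0.3] M [-0.12  0.06  0.06] w 0.8 q [-0.4   0.45  1.74  0.    0.96 -0.34]
```

View pics/w12.png

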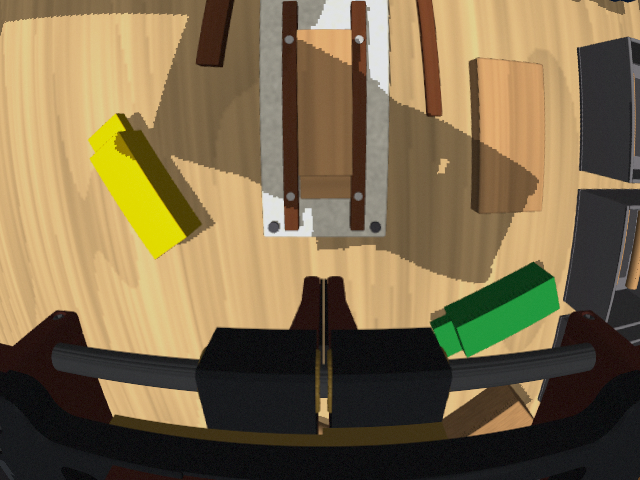

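View pics/sd12.png

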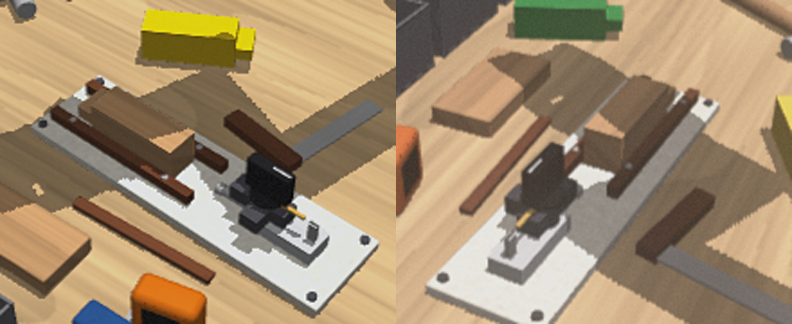

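Run:
```python
from h import *
o=st();im=ctrl.get_image("wrist");Rt=R.from_rotvec(o["orientation"]).as_matrix()
for n,u,v,z in [("tenL",301,198,42),("tenR",352,198,42),("shL",298,176,56),("shR",353,176,56),("plL",263,236,12),("plR",386,236,12),("gL",291,231,26),("gR",357,231,26),("gLf",290,2,26),("gRf",358,2,26)]:
    p=wcast(im,o,u,v,z);print(n,p.round(1),"tool",(Rt.T@(p-o["ee_pos"])).round(1))
```

```text
t 10.57 p [ 550.7 -221.4  134.2] xang 86.59 yang -3.41 zt [-0.003  0.001 -1.   ] F [-0.4 -0.  -0.4] M [-0.08  0.05  0.02] w 0.2 q [-0.4   0.45  1.74 -0.    0.96 -0.34]
tenL [ 535.1 -197.9   42. ] tool [ 22.4 -16.7  92.2]
tenR [ 574.9 -200.2   42. ] tool [22.4 23.2 92.1]
shL [ 535.1 -178.7   56. ] tool [ 41.6 -17.8  78.2]
shR [ 575.5 -181.1   56. ] tool [41.6 22.6 78.1]
plL [ 496.2 -235.5   12. ] tool [-17.5 -53.2 122.3]
plR [ 605.9 -242.1   12. ] tool [-17.6  56.7 122. ]
gL [ 523.3 -228.6   26. ] tool [ -8.9 -26.6 108.2]
gR [ 579.  -231.9   26. ] tool [ -8.9  29.2 108.1]
gLf [535.4 -36.3  26. ] tool [183.7 -25.9 108.4]
gRf [590.2 -39.7  26. ] tool [183.6  28.9 108.3]
```

Emit:
{"api": "move_arm", "payload": {"increments": [255, -3, 1.5, 40, 0, 255, -3, 1.5, 80, 0, 255, -3, 1.5, 110, 0, 255, -3, 1.5, 128, 0, 255, -3, 1.5, 138, 0, 255, -3, 1.5, 142, 0, 255, -3, 1.5, 142, 0]}}

```text
t: 11.5
ee_pos: [552.2, -224.5, -7.3]
orientation: [-2.285, -2.154, 0.001]
ft_force: [0.1, -0.5, -0.2]
width: 0.7
```

Run:
```python
from h import *
o=st();im=ctrl.get_image("wrist");cv2.imwrite("pics/w13.png",im["frame"][:,:,::-1])
a=ctrl.get_image("scene");b=ctrl.get_image("side")
r=lambda im,y,x:cv2.resize(im["frame"][y:y+100,x:x+90],None,fx=4.4,fy=4.4,interpolation=cv2.INTER_CUBIC)
cv2.imwrite("pics/sd13.png",np.hstack([r(a,140,220),r(b,170,320)])[:,:,::-1])
```

```text
t 11.5 p [ 552.2 -224.5   -7.3] xang 86.6 yang -3.4 zt [-0.002  0.001 -1.   ] F [ 0.1 -0.5 -0.2] M [-0.05  0.07 -0.02] w 0.7 q [-0.41  0.66  1.79 -0.    0.7  -0.35]
```

View pics/w13.png

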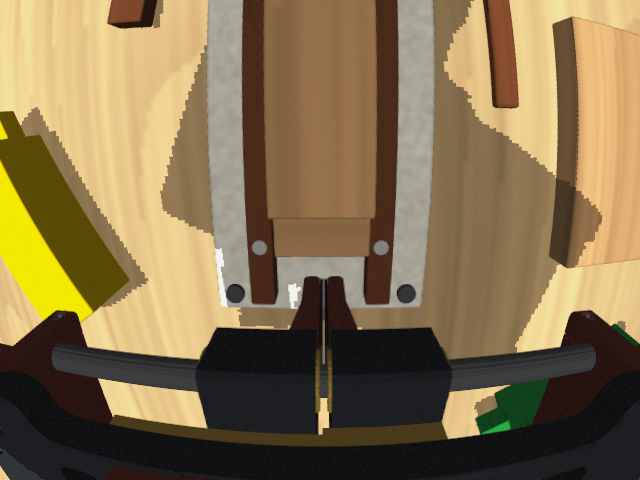

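View pics/sd13.png

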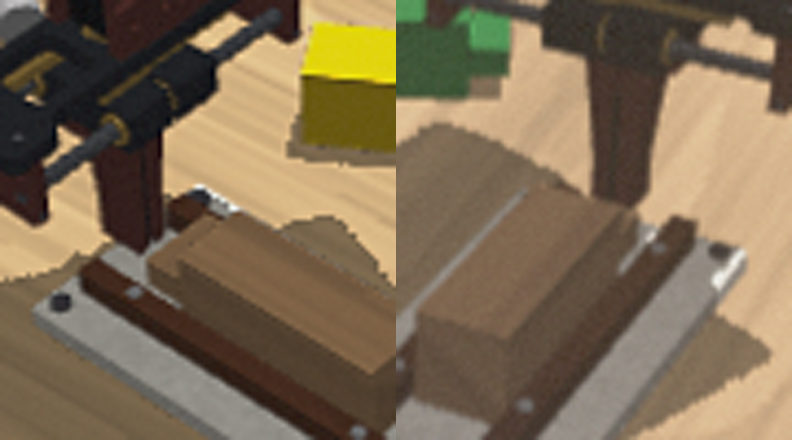

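Emit:
{"api": "move_arm", "payload": {"increments": [255, 5, 0, 0, 0, 255, 9, 0, 0, 0, 255, 13, 0, 0, 0, 255, 17, 0, 0, 0, 255, 22, 0, 0, 0, 255, 27, 0, 0, 0, 255, 32, 0, 0, 0, 255, 37, 0, 0, 0, 255, 42, 0, 0, 0, 255, 46, 0, 0, 0, 255, 48, 0, 0, 0, 255, 48, 0, 0, 0]}}

```text
t: 13.15
ee_pos: [555.0, -176.4, -7.1]
orientation: [-2.285, -2.153, 0.001]
ft_force: [-0.4, 0.5, -0.1]
width: 0.4
```

Run:
```python
from h import *
o=st();im=ctrl.get_image("wrist");cv2.imwrite("pics/w14.png",im["frame"][:,:,::-1])
```

```text
t 13.15 p [ 555.  -176.4   -7.1] xang 86.59 yang -3.41 zt [-0.001  0.001 -1.   ] F [-0.4  0.5 -0.1] M [-0.06  0.03  0.01] w 0.4 q [-0.33  0.65  1.82  0.    0.68 -0.27]
```

View pics/w14.png

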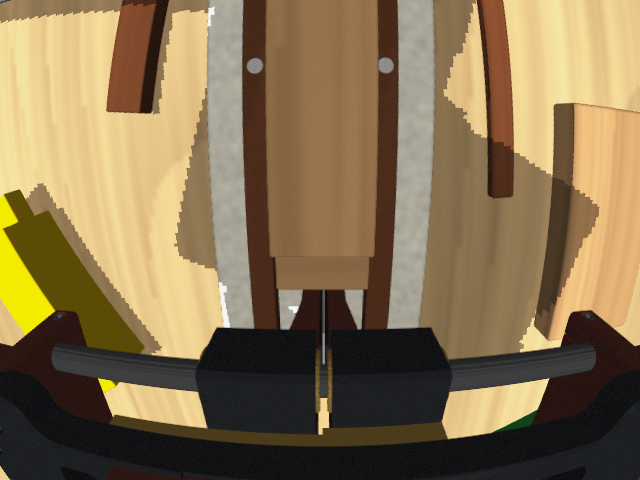

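Emit:
{"api": "move_arm", "payload": {"increments": [255, 4, 0, 0, 0, 255, 8, 0, 0, 0, 255, 12, 0, 0, 0, 255, 15, 0, 0, 0, 255, 18, 0, 0, 0, 255, 21, 0, 0, 0, 255, 24, 0, 0, 0, 255, 27, 0, 0, 0, 255, 29, 0, 0, 0, 255, 30, 0, 0, 0, 255, 30, 0, 0, 0]}}

```text
t: 14.58
ee_pos: [556.7, -146.4, -7.1]
orientation: [-2.285, -2.153, 0.001]
ft_force: [-0.2, -4.2, -0.5]
width: 0.6
```

Run:
```python
from h import *
o=st()
```

```text
t 14.57 p [ 556.7 -146.4   -7.1] xang 86.59 yang -3.41 zt [-0.002  0.001 -1.   ] F [-0.2 -4.2 -0.5] M [-0.77  0.11  0.02] w 0.6 q [-0.28  0.64  1.83  0.    0.67 -0.22]
```

Emit:
{"api": "move_arm", "payload": {"increments": [255, 1.5, 0, 0, 0, 255, 3, 0, 0, 0, 255, 4.5, 0, 0, 0, 255, 6, 0, 0, 0, 255, 6, 0, 0, 0, 255, 6, 0, 0, 0]}}

```text
t: 15.32
ee_pos: [557.1, -140.5, -7.1]
orientation: [-2.285, -2.153, 0.001]
ft_force: [0.5, -5.3, 0.0]
width: 0.3
```

Run:
```python
from h import *
o=st()
```

```text
t 15.32 p [ 557.1 -140.5   -7.1] xang 86.59 yang -3.41 zt [-0.002  0.001 -1.   ] F [ 0.5 -5.3  0. ] M [-0.95  0.1  -0.02] w 0.3 q [-0.27  0.64  1.84  0.    0.67 -0.21]
```

Emit:
{"api": "move_arm", "payload": {"increments": [255, 0.5, 0, 0, 0, 255, 1, 0, 0, 0, 255, 1.5, 0, 0, 0, 255, 2, 0, 0, 0, 255, 2, 0, 0, 0]}}

```text
t: 15.95
ee_pos: [557.4, -140.0, -6.9]
orientation: [2.286, 2.155, -0.002]
ft_force: [-1.4, -12.8, -1.3]
width: 0.6
```

Run:
```python
from h import *
o=st()
```

```text
t 15.95 p [ 557.4 -140.    -6.9] xang 86.62 yang -3.38 zt [-0.001 -0.001 -1.   ] F [ -1.4 -12.8  -1.3] M [-2.24  0.27  0.05] w 0.6 q [-0.27  0.64  1.84 -0.    0.67 -0.21]
```

Run:
```python
from h import *
a=ctrl.get_image("scene");b=ctrl.get_image("side")
r=lambda im,y,x:cv2.resize(im["frame"][y:y+130,x:x+100],None,fx=4,fy=4,interpolation=cv2.INTER_CUBIC)
cv2.imwrite("pics/sd15.png",np.hstack([r(a,180,300),r(b,210,265)])[:,:,::-1]);
c=ctrl.get_image("wrist");cv2.imwrite("pics/w15.png",c["frame"][:,:,::-1]);st()
```

```text
t 16.1 p [ 557.4 -140.    -7. ] xang 86.61 yang -3.39 zt [-0.001 -0.001 -1.   ] F [ -1.9 -12.   -0.7] M [-2.32  0.32  0.04] w 0.5 q [-0.27  0.64  1.84 -0.    0.67 -0.21]
```

View pics/sd15.png

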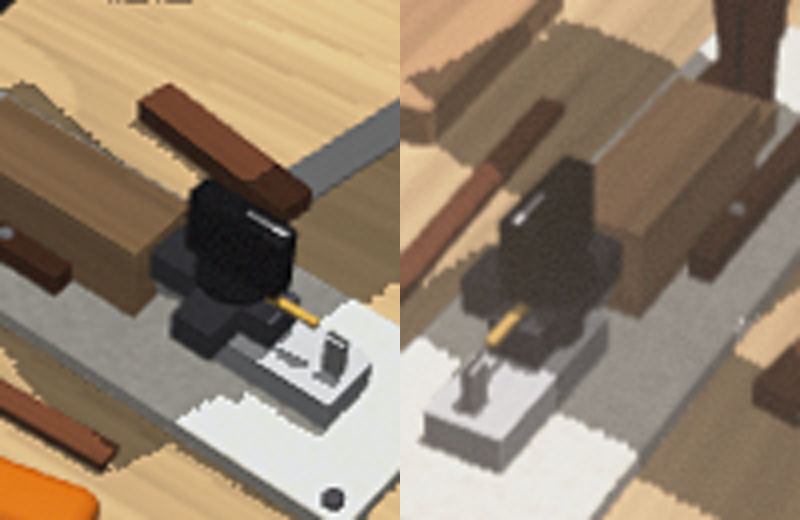

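View pics/w15.png

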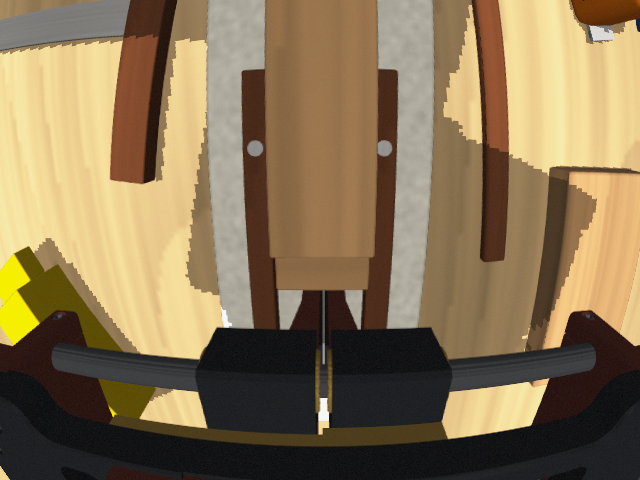

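Emit:
{"api": "move_arm", "payload": {"increments": [255, 1.5, 0, 0, 0, 255, 2.2, 0, 0, 0, 255, 2.5, 0, 0, 0, 255, 2.5, 0, 0, 0]}}

```text
t: 16.6
ee_pos: [557.9, -140.1, -6.7]
orientation: [2.283, 2.154, -0.004]
ft_force: [-1.7, -17.4, -0.1]
width: 0.3
```

Run:
```python
from h import *
o=st()
```

```text
t 16.6 p [ 557.9 -140.1   -6.7] xang 86.66 yang -3.34 zt [ 0.    -0.004 -1.   ] F [ -1.7 -17.4  -0.1] M [-3.24  0.41  0.01] w 0.3 q [-0.26  0.64  1.84 -0.01  0.67 -0.2 ]
```

Run:
```python
from h import *
st();print(ctrl.close_job());
```

```text
t 16.6 p [ 557.9 -140.1   -6.7] xang 86.66 yang -3.34 zt [ 0.    -0.004 -1.   ] F [ -1.7 -17.4  -0.1] M [-3.24  0.41  0.01] w 0.3 q [-0.26  0.64  1.84 -0.01  0.67 -0.2 ]
the job is handed in; nothing more can be done
None
```

I turned the turret about 56° anticlockwise by its knob. Then I pushed the rail by its tenon against the long arm and handed the job in at 16.6 s, with the arm still pressing.

**Last checks**
- **Turret:** after the turn, the wrist view showed the pointer in line with the index post. The tool was at 86.5° against about 86.6° measured for the jig.
- **Rail:** the pushing force rose with the spring to 5.3 N, then climbed to 12.8 N and 17.4 N with almost no further movement, so the rail is on the hard stop. The last pictures, taken at about 12 N, show it flat between the guides and up against the arm.
- **Other items:** the robot did not touch the square, pencil, tape measure or offcut. I saw no sign that they had moved, but I did not measure them again.

**Disagreements**
- **Finger length:** the fingertips are about 33 mm short of the reported TCP. My first grip on the knob closed on nothing (0.3 mm opening) and touched nothing. I measured the offset from two cameras and lowered by it for the second grip and for the push.
- **Turret position:** the wrist camera's estimate was about 3 mm off. The first grip showed a side load of roughly 10 N, which I relieved before turning.
- **Final position:** the tool stopped about 2 mm short of where I had predicted, which is within the calibration error.

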